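# Press a rest button home with a ratchet bar clamp and run the jaw back

## Robot

A 7-joint arm with a two-finger parallel gripper is mounted at the origin on a cart in front of the work surface, level with it; the furniture and walls round the work are solid. World frame = base frame: x ahead of the robot, y to its left, z up, the work surface at z = 0. Lengths are in m, angles in rad, forces in N, time in s.
With the tool pointing down it reaches from about 0.425 to 0.875 m from the base axis. Payload 8.4 kg.
Tool frame: the origin (TCP) lies on the centre line of the jaws, within the pads' length; the fingertips stand 22 mm ahead of it and the grasp point (between the pads) lies 3 mm ahead of it; z points along the fingers, y is the line along which they close (so a half turn about z gives the same grasp; the last joint's range is limited). The gripper opens to 85 mm and grips with 20 to 120 N. Pads are 22 mm wide; open, the fingers measure 114 mm over their backs; the gripper's body (76 mm by 85 mm) begins 54 mm behind the grasp point. The pads swing forward as they close: fully open they stand 13 mm farther back than shut.
Start: joints at [-1.342, 0.333, 0.04, 1.465, -0.013, 1.343, -0.059], TCP at [0.209, 0.615, 0.253] pointing down, gripper open.
Joint ranges: [-2.58, 2.58], [-0.38, 2.09], [-1.3, 1.39], [0.25, 2.4], [-1.5, 4.64], [0.08, 2.09], [-2.65, 2.65]. Speed limits (rad/s): [2.22, 2.22, 2.79, 2.79, 3.14, 3.14, 3.14].

## Interface

Orientations are given as a 3x3 rotation matrix whose columns are the frame's x, y, z axes.
In Python, from bench import robot gives the robot as it stands.
- The arm moves only by the tool servo_tool, never from a script. Its argument "increments" is a list of rows, each a list of 6 numbers: the shift along the world's x, y, z in m, then the turn, a rotation vector about the world's x, y, z in rad. A call has 1 to 5 rows; each row is the pose to reach, as a shift and turn from the pose commanded when the call began; what a row does not reach only later rows make up. A row lasts 1/8 s, in which the tool goes at most 62.5 mm and 10.7 degrees, less where a joint would pass 70% of its speed; a pose out of reach is approached as far as the arm can. A call with a gripper value outside its range is refused whole. "gripper" is the opening, from 0 (shut) to 1 (fully open), set as the call begins (left out, the last holds). The fingers move at their own pace and stop on an object; "force" is the grip in N (left out, the last holds). Time passes only in rows, so rows that repeat a pose let the fingers close. It gives the time, the measured TCP pose, the force, the opening and the grip force at its end, in the units of the state.
- robot.get_obs(): the state, without advancing time (a new reading comes with each control period).
- robot.get_image(name): name is "side" or "top" or "wrist"; returns a dict with "color" (420x560x3 uint8, red, green, blue), "intrinsics" (3x3 intrinsics, pixels), "D" ([k1, k2, p1, p2, k3] as OpenCV has them; the pictures are not rectified), "R" (3x3) and "t" (3): a world point X has camera coordinates R X + t; the wrist camera has in their place "hand_eye" (4x4, takes a point from camera to tool coordinates, whose origin is the TCP and whose axes are the flange's). Camera axes: x right, y down, z forward; pixel columns grow to the right and rows downward; lengths in m; the calibration is good to about 2 mm. A picture is of the moment at which its call begins: read the wrist's pose just before it. There is no depth.
- robot.job_done(): hands the job in; it is judged then, once.
Trained networks look in the newest picture that a camera, given by its name, has taken for a name from the list of things; names that differ only in an ending like _2 or _b are one class to them, and where a whole thing is asked for, a point or a joint stands for the part that bears it (a point fixed in the world has none). Each returns a list of dicts, best first, with "confidence" (0 to 1); they miss things now and then, are a little off and sometimes report something else, mostly with a low value. They report only what shows in the picture. A call takes as long as a camera call.
- robot.recognise(camera, thing): "xyz" ([x, y, z] in m, in the coordinates of the camera as it stood for that picture, good to about 4 mm: the middle of the surface that is visible of it).
- robot.spot_point(camera, thing): "xyz" ([x, y, z] in m, in the coordinates of the camera as it stood for that picture, good to about 4 mm: a listed point, or the origin of a listed thing).
The state is a dict: "time": time; "joint_pos": joint angles; "dq": joint speeds; "joint_efforts": joint torques, N m; "position": TCP position; "orientation": TCP orientation; "wrist_force": force on the tool from outside, world axes, zero at the start; "ft_torque": the same for the moment, N m; "grip_width": finger opening in m; "grip_force": force on a finger pad.
Only numpy, scipy, OpenCV 4.12 (cv2) and the standard library are available. Lean on these libraries where they do the work, as an engineer would, in place of code of your own. Each camera call takes 0.05 s, during which the arm holds its last target. There are 200 camera calls.

## Task

Use the bench-mounted ratchet bar clamp as a press: pump its orange trigger, stroke after stroke, until the jaw has pushed the steel rest button fully home in the aluminium block and pinches it firmly; feel for the trigger going hard, and do not force it past that, or the button is bruised. Then press the orange release lever at the back of the sliding head and slide the head all the way back to its rear stop, so that the finished block can be taken out later. Touch neither the block nor the button yourself, leave the tools lying beside the clamp where they are, and take your hand off everything at the end.

Things in the scene. Friction and masses are not known exactly. Their poses are not given: they have to be found in the camera images.
- clamp: Ratchet bar clamp on a grey base plate (254 x 76 mm, top at z = 14 mm) fixed to the table. Origin on the table under the plate, which reaches from x = -130 to 124 mm; x runs along the toothed steel bar from the rear stop to the anvil (48 mm wide, top at z = 80 mm), z up, bar at y = 0. Along the bar slides a black head with handle, orange trigger, orange release lever and a round jaw pad.
- jaw_head (a joint): Travel of the sliding head along clamp x from its rear stop, m: 0 = back against the stop, at most 0.038. A pawl on the bar's teeth (4 mm apart) lets it go forward against about 7 N but never back while the release lever is up. When the trigger is let go it falls back to the last tooth passed, by less than 4 mm.
- trigger (a joint): Trigger angle, rad: 0 at rest (0.30 rad forward of upright), 0.60 squeezed back to its hard stop; do not take this stop for a seated button. A spring returns it. The first 0.2 rad or so is slack, the rest drives the head, about 6 mm in a full stroke, of which one tooth (4 mm) is kept. A short stroke may gain nothing.
- trigger_bulb (a point): Centre of the orange finger bar on top of the trigger: radius 8 mm, 42 mm long along clamp y, 104 mm above the table. Swings at 78 mm about a pivot 23 mm behind and 74.5 mm below it. To pump, push it 41 mm to clamp -x from its anvil side with closed fingers, then let it return. 5 to 8 N run the jaw up, 8 to 14 N press the button in; then rises 1.6 N/mm: 17 to 19 N is firm, over 21 N bruises.
- release_pad (a point): Middle of the ribbed top of the orange release lever, 59 mm above the table; pad 20 mm long along x, 24 mm wide, with a lip 7 mm high 14 mm behind this point (towards clamp -x). Press it straight down with closed fingers: 3 N to start, 4 to 6 N fully down. The handle's back stands 35 mm in front of it, its top at z = 104 mm.
- release (a joint): Release lever angle, rad: about 0.02 at rest, 0.20 fully pressed (pad 6 mm down and 5 mm back); beyond 0.16 the pawl is clear of the teeth and the head slides both ways. Keep it pressed and draw it to clamp -x, fingers bearing on the lip: the head follows with about 5 N until it meets the rear stop.
- jaw_face (a point): Middle of the flat rubber face of the jaw pad (23 mm across, 60 mm above the table), which meets the button; it looks along clamp +x. The pad sits on a screw spindle that is set anew every time, over a range of 4 mm, and gives a little.
- jaw_pad: the round rubber-faced pad at the front of the jaw; its origin lies 6 mm behind its face
- block: Aluminium fixture block, 40 x 40 x 36 mm, held in the nest in front of the anvil, top at z = 78 mm; does not move. Origin: centre of its underside, at x = 61, z = 42 mm in the clamp's frame; axes as the clamp's. The button's bore is in its -x face, 18 mm above its underside.
- button: Steel rest button: head 20 mm across, 7 mm thick, its shank started in the block's bore. Origin: centre of the head's underside. It slides only along block x; home, its origin is at x = -20 mm in the block's frame (head against block). It starts 5 to 10 mm proud of that. Press fit: about 16 N moves it.
- button_face (a point): middle of the outer face of the button's head, 7 mm in front of the button's origin
- hex_key_b: Bystander beside the clamp, on the robot's side: an L-shaped steel hex key, 36 x 89 x 7 mm. Leave it alone.
- ring_gauge: Bystander beside the clamp, on the robot's side: a steel ring gauge, 52 mm across, 15 mm high. Leave it alone.
- plug_gauge: Bystander beside the clamp, on the robot's side: a plug gauge with a black grip lying on the table, 16 x 95 x 17 mm. Leave it alone.

How it is judged:
By the outcome, as a careful person would: the job done as asked, in the order asked, and still so for the second after the job is handed in, with the robot touching nothing.
It also fails if it takes over 61 s, if anything falls off the work surface, if the arm or the gripper's body presses on something with over 40 N, if the wrist force passes 120 N, or if a joint passes its speed limit or range.

## Working session

There is one attempt and no reset: what is moved stays moved. The work goes in short steps, Python scripts to look and compute and a tool call to move; the robot and the scene stay as the last step left them, time stands still between calls to the robot, and variables do not carry over. Pictures are saved under pics/ and viewed, at most 10 in all, crops included, and the job is handed in when it is done.

Besides the shell and the picture viewer there is one more tool, called after "Emit:" as a command line: name --pt "numbers of a row" for each row, then --argument value for the rest. servo_tool: Moves the arm, as the interface text tells. Its arguments: {"type":"object","properties":{"increments":{"type":"array","items":{"type":"array","items":{"type":"number"}}},"gripper":{"type":"number"},"force":{"type":"number"}},"required":["increments"]}

```bash
mkdir -p pics; cat > h.py <<'E'
import numpy as np, cv2
from bench import robot
def world(cam,im,p,obs=None):
    p=np.array(p)
    if cam=='wrist':
        q=im['hand_eye']@np.r_[p,1]
        return np.array(obs['orientation'])@q[:3]+obs['position']
    return np.array(im['R']).T@(p-im['t'])
def look(cam,things,save=None):
    o=robot.get_obs(); im=robot.get_image(cam)
    if save: cv2.imwrite(f'pics/{save}.png',im['color'][:,:,::-1])
    for t in things:
        for d in robot.spot_point(cam,t)[:2]:
            print(cam,t,round(d['confidence'],2),world(cam,im,d['xyz'],o).round(4))
    return im,o
E
python3 - <<'E'
from h import *
T=['clamp','trigger_bulb','release_pad','jaw_face','block','button_face','button']
for c in('top','side'): look(c,T,c+'1')
look('top',['hex_key_b','ring_gauge','plug_gauge'])
o=robot.get_obs();print(o['time'],o['position'],np.round(o['orientation'],3),o['wrist_force'])
E
```

```text
top clamp 0.67 [ 4.986e-01 -2.640e-02 -2.000e-04]
top trigger_bulb 0.56 [ 0.4988 -0.0317  0.0998]
top release_pad 0.71 [0.428  0.0024 0.0026]
top release_pad 0.69 [ 0.5049 -0.1504  0.0575]
top jaw_face 0.62 [ 0.4961 -0.0107  0.0602]
top block 0.6 [0.4965 0.0334 0.0387]
top button_face 0.53 [4.978e-01 2.000e-04 5.930e-02]
top button 0.47 [0.4971 0.0066 0.0559]
top button 0.18 [0.4305 0.0033 0.0037]
side clamp 0.86 [ 0.4996 -0.0279  0.003 ]
side trigger_bulb 0.74 [ 0.4993 -0.0067  0.0611]
side trigger_bulb 0.71 [ 0.5023 -0.0306  0.1042]
side release_pad 0.85 [ 0.5139 -0.1489  0.0543]
side jaw_face 0.37 [ 0.4982 -0.0071  0.0593]
side block 0.96 [0.4984 0.0367 0.0435]
side button_face 0.55 [0.4993 0.0049 0.0575]
side button 0.49 [ 0.5102 -0.15    0.0571]
side button 0.42 [0.501  0.0061 0.0645]
top hex_key_b 0.79 [ 0.4161 -0.0733 -0.0013]
top ring_gauge 0.57 [0.4307 0.0009 0.0017]
top plug_gauge 0.74 [ 0.4194  0.0867 -0.    ]
top plug_gauge 0.37 [0.4959 0.0061 0.0585]
1.0 [0.20926399 0.61537086 0.25330786] [[-0.947  0.322 -0.   ]
 [ 0.322  0.947 -0.   ]
 [ 0.    -0.    -1.   ]] [ 0.09226012 -1.09851715 -0.61601784]
```

View pics/top1.png

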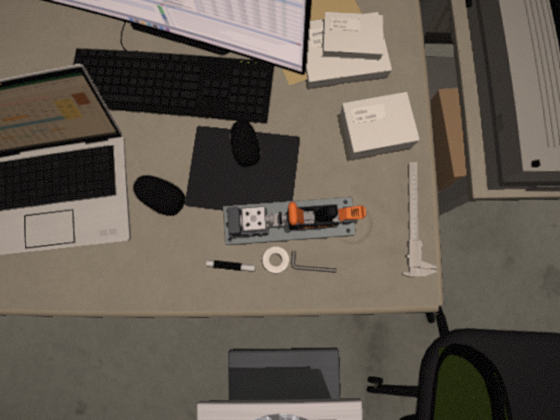

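View pics/side1.png

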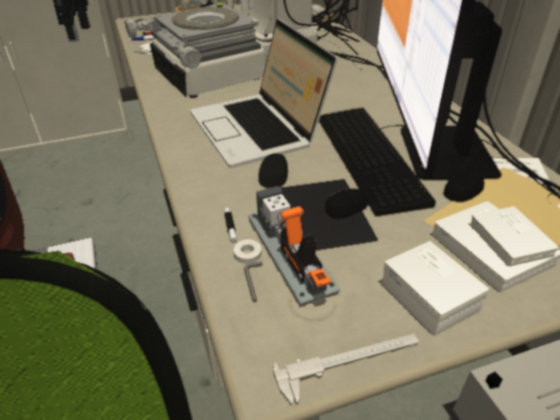

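Emit:
servo_tool --pt "0.026 -0.053 0 0 0 -0.107" --pt "0.052 -0.106 0 0 0 -0.214" --pt "0.078 -0.159 0 0 0 -0.321" --pt "0.104 -0.212 0 0 0 -0.428" --pt "0.13 -0.265 0 0 0 -0.535" --gripper 0

```text
time: 1.62
position: [0.34, 0.3486, 0.2535]
orientation: [[-0.648, 0.762, 0.0], [0.762, 0.648, 0.001], [0.0, 0.001, -1.0]]
wrist_force: [1.4, 0.0, 0.3]
grip_width: -0.0
grip_force: 0.0
```

Emit:
servo_tool --pt "0.026 -0.053 0 0 0 -0.107" --pt "0.052 -0.106 0 0 0 -0.214" --pt "0.078 -0.159 0 0 0 -0.321" --pt "0.104 -0.212 0 0 0 -0.428" --pt "0.13 -0.265 0 0 0 -0.535"

```text
time: 2.25
position: [0.4699, 0.0836, 0.2537]
orientation: [[-0.169, 0.986, 0.001], [0.986, 0.169, 0.001], [0.001, 0.001, -1.0]]
wrist_force: [1.6, 0.1, -0.4]
grip_width: 0.0002
grip_force: 0.0
```

Emit:
servo_tool --pt "0.024 -0.03 -0.01 0 0 -0.103" --pt "0.024 -0.03 -0.03 0 0 -0.103" --pt "0.024 -0.03 -0.03 0 0 -0.103"

```text
time: 2.62
position: [0.4925, 0.0549, 0.2223]
orientation: [[-0.069, 0.998, -0.002], [0.998, 0.069, -0.001], [-0.001, -0.002, -1.0]]
wrist_force: [-0.6, -0.5, -0.4]
grip_width: -0.0002
grip_force: 0.0
```

```bash
python3 - <<'E'
from h import *
look('wrist',['trigger_bulb','release_pad','jaw_face','block','button_face','button','clamp'],'w1')
E
```

```text
wrist block 0.62 [0.5003 0.036  0.0422]
wrist button_face 0.4 [0.5    0.0008 0.0613]
wrist button_face 0.2 [ 0.5006 -0.0219 -0.0009]
wrist button 0.64 [0.4971 0.0103 0.0582]
wrist clamp 0.65 [ 0.4967 -0.0233  0.0009]
```

View pics/w1.png

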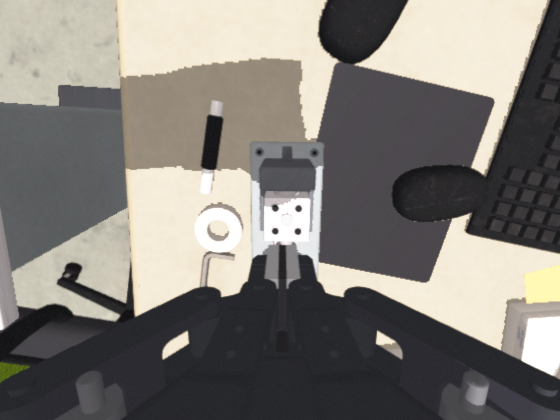

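Emit:
servo_tool --pt "0.006 -0.03 -0.05 0 0 0" --pt "0.006 -0.042 -0.1 0 0 0" --pt "0.006 -0.042 -0.108 0 0 0" --pt "0.006 -0.042 -0.108 0 0 0"

```text
time: 3.52
position: [0.4997, 0.014, 0.1162]
orientation: [[-0.07, 0.998, 0.0], [0.998, 0.07, -0.0], [-0.0, 0.0, -1.0]]
wrist_force: [-0.1, 0.9, 0.6]
grip_width: -0.0003
grip_force: 0.0
```

Emit:
servo_tool --pt "0 -0.01 0 0 0 0" --pt "0 -0.02 0 0 0 0" --pt "0 -0.025 0 0 0 0" --pt "0 -0.028 0 0 0 0" --pt "0 -0.028 0 0 0 0"

```text
time: 4.15
position: [0.4994, -0.0145, 0.1154]
orientation: [[-0.07, 0.998, 0.0], [0.998, 0.07, 0.0], [0.0, 0.0, -1.0]]
wrist_force: [1.0, 0.4, 0.5]
grip_width: -0.0002
grip_force: 0.2
```

Emit:
servo_tool --pt "0 -0.003 0 0 0 0" --pt "0 -0.005 0 0 0 0" --pt "0 -0.005 0 0 0 0"

```text
time: 4.53
position: [0.4993, -0.0196, 0.1153]
orientation: [[-0.07, 0.998, 0.0], [0.998, 0.07, 0.0], [0.0, 0.0, -1.0]]
wrist_force: [0.8, 1.7, 0.3]
grip_width: -0.0003
grip_force: 0.9
```

Emit:
servo_tool --pt "0 -0.006 0 0 0 0" --pt "0 -0.012 0 0 0 0" --pt "0.001 -0.018 0 0 0 0" --pt "0.001 -0.024 0 0 0 0"

```text
time: 5.03
position: [0.5006, -0.0431, 0.1155]
orientation: [[-0.071, 0.998, 0.0], [0.997, 0.071, 0.001], [0.001, 0.0, -1.0]]
wrist_force: [0.5, 5.6, 2.6]
grip_width: -0.0
grip_force: 3.1
```

Emit:
servo_tool --pt "0 -0.003 0 0 0 0" --pt "0.0 -0.006 0 0 0 0" --pt "0.0 -0.006 0 0 0 0"

```text
time: 5.4
position: [0.5006, -0.049, 0.1152]
orientation: [[-0.071, 0.998, 0.001], [0.998, 0.071, 0.001], [0.001, 0.001, -1.0]]
wrist_force: [2.6, 4.6, -2.0]
grip_width: 0.0002
grip_force: 2.8
```

Emit:
servo_tool --pt "0 -0.003 0 0 0 0" --pt "0.0 -0.005 0 0 0 0" --pt "0.0 -0.005 0 0 0 0"

```text
time: 5.78
position: [0.5004, -0.0531, 0.115]
orientation: [[-0.071, 0.997, -0.0], [0.997, 0.071, 0.002], [0.002, 0.0, -1.0]]
wrist_force: [1.8, 8.4, -2.6]
grip_width: -0.0001
grip_force: 3.8
```

```bash
python3 - <<'E'
from h import *
look('side',['trigger_bulb','release_pad','jaw_face','button_face'])
im,o=look('top',['trigger_bulb','release_pad','jaw_face'])
im,o=look('side',[])
cv2.imwrite('pics/s2.png',cv2.resize(im['color'][160:320,200:380,::-1],None,fx=4,fy=3.7))
E
```

```text
side trigger_bulb 0.6 [ 0.5008 -0.0684  0.1042]
side release_pad 0.51 [ 0.5097 -0.1422  0.0569]
side jaw_face 0.48 [0.4967 0.0009 0.0616]
side button_face 0.53 [0.4962 0.0087 0.0593]
side button_face 0.39 [ 0.501  -0.0723  0.1068]
```

View pics/s2.png

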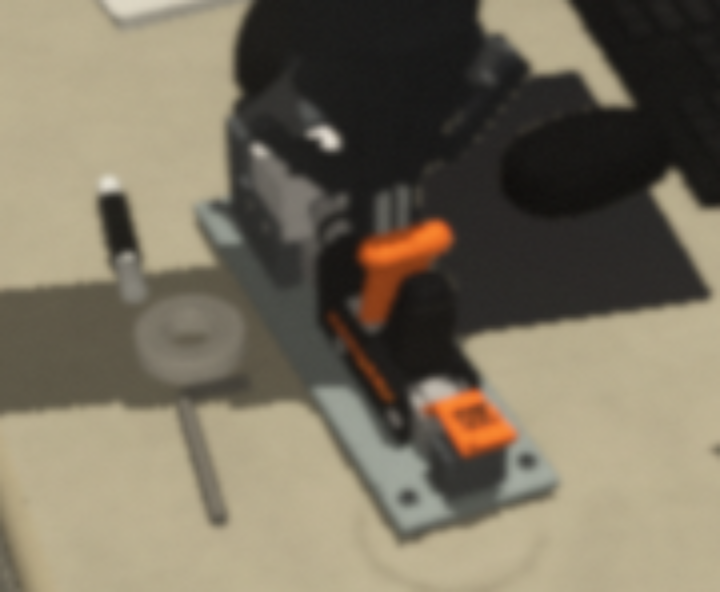

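Emit:
servo_tool --pt "0 0.03 0 0 0 0" --pt "-0.001 0.05 0 0 0 0" --pt "-0.001 0.05 0 0 0 0" --pt "-0.001 0.04 0 0 0 0" --pt "0 0.028 0 0 0 0"

```text
time: 6.9
position: [0.5003, -0.0281, 0.1155]
orientation: [[-0.069, 0.998, 0.0], [0.998, 0.069, 0.0], [0.0, 0.0, -1.0]]
wrist_force: [-1.1, 6.2, 5.0]
grip_width: -0.0002
grip_force: 3.1
```

Emit:
servo_tool --pt "0 -0.007 0 0 0 0" --pt "0 -0.014 0 0 0 0" --pt "0 -0.02 0 0 0 0" --pt "0 -0.0225 0 0 0 0" --pt "0 -0.0225 0 0 0 0"

```text
time: 7.52
position: [0.5009, -0.0475, 0.1152]
orientation: [[-0.071, 0.997, 0.001], [0.997, 0.071, 0.003], [0.003, 0.001, -1.0]]
wrist_force: [4.1, 11.6, -4.5]
grip_width: 0.0001
grip_force: 5.5
```

Emit:
servo_tool --pt "0 0.03 0 0 0 0" --pt "-0.001 0.05 0 0 0 0" --pt "-0.001 0.05 0 0 0 0" --pt "-0.001 0.04 0 0 0 0" --pt "0 0.028 0 0 0 0"

```text
time: 8.15
position: [0.5003, -0.0229, 0.1155]
orientation: [[-0.069, 0.998, 0.0], [0.998, 0.069, 0.0], [0.0, 0.0, -1.0]]
wrist_force: [-2.2, 5.2, 4.0]
grip_width: 0.0
grip_force: 3.1
```

Emit:
servo_tool --pt "0 -0.006 0 0 0 0" --pt "0 -0.012 0 0 0 0" --pt "0 -0.017 0 0 0 0" --pt "0 -0.02 0 0 0 0" --pt "0 -0.02 0 0 0 0"

```text
time: 8.78
position: [0.5011, -0.0403, 0.1157]
orientation: [[-0.07, 0.998, 0.002], [0.998, 0.07, 0.002], [0.002, 0.002, -1.0]]
wrist_force: [2.8, 9.2, 0.6]
grip_width: -0.0001
grip_force: 4.5
```

```bash
python3 - <<'E'
from h import *
look('side',['trigger_bulb','release_pad','jaw_face','button_face'])
E
```

```text
side trigger_bulb 0.66 [ 0.5042 -0.0578  0.106 ]
side release_pad 0.85 [ 0.51   -0.1336  0.0607]
side release_pad 0.63 [ 0.4294  0.0061 -0.0005]
side jaw_face 0.59 [0.4962 0.0048 0.0598]
side button_face 0.51 [0.5015 0.0091 0.0588]
```

Emit:
servo_tool --pt "0 -0.0015 0 0 0 0" --pt "0 -0.003 0 0 0 0" --pt "0 -0.003 0 0 0 0"

```text
time: 9.4
position: [0.5011, -0.0426, 0.1154]
orientation: [[-0.071, 0.997, 0.002], [0.997, 0.071, 0.003], [0.002, 0.002, -1.0]]
wrist_force: [4.4, 12.0, -2.4]
grip_width: -0.0001
grip_force: 5.4
```

Emit:
servo_tool --pt "0 0.03 0 0 0 0" --pt "-0.001 0.051 0 0 0 0" --pt "-0.001 0.051 0 0 0 0" --pt "-0.001 0.04 0 0 0 0" --pt "0 0.028 0 0 0 0"

```text
time: 10.02
position: [0.5003, -0.018, 0.1155]
orientation: [[-0.068, 0.998, 0.0], [0.998, 0.068, 0.0], [0.0, 0.0, -1.0]]
wrist_force: [-0.6, 4.2, 2.5]
grip_width: 0.0001
grip_force: 2.3
```

Emit:
servo_tool --pt "0 -0.006 0 0 0 0" --pt "0 -0.012 0 0 0 0" --pt "0 -0.017 0 0 0 0" --pt "0 -0.02 0 0 0 0" --pt "0 -0.02 0 0 0 0"

```text
time: 10.65
position: [0.5011, -0.0351, 0.1158]
orientation: [[-0.07, 0.998, 0.002], [0.998, 0.07, 0.002], [0.002, 0.002, -1.0]]
wrist_force: [1.9, 9.5, 2.8]
grip_width: 0.0004
grip_force: 4.9
```

Emit:
servo_tool --pt "0 -0.0015 0 0 0 0" --pt "0 -0.003 0 0 0 0" --pt "0 -0.003 0 0 0 0"

```text
time: 11.02
position: [0.5012, -0.0377, 0.1155]
orientation: [[-0.071, 0.997, 0.002], [0.997, 0.071, 0.002], [0.002, 0.002, -1.0]]
wrist_force: [3.8, 11.5, -1.2]
grip_width: -0.0001
grip_force: 5.2
```

Emit:
servo_tool --pt "0 0.03 0 0 0 0" --pt "-0.001 0.051 0 0 0 0" --pt "-0.001 0.051 0 0 0 0" --pt "-0.001 0.04 0 0 0 0" --pt "0 0.028 0 0 0 0"

```text
time: 11.65
position: [0.5003, -0.013, 0.1155]
orientation: [[-0.068, 0.998, 0.0], [0.998, 0.068, 0.0], [0.0, 0.0, -1.0]]
wrist_force: [-0.1, 2.3, 2.0]
grip_width: 0.0001
grip_force: 1.3
```

Emit:
servo_tool --pt "0 -0.005 0 0 0 0" --pt "0 -0.01 0 0 0 0" --pt "0 -0.01 0 0 0 0"

```text
time: 12.02
position: [0.5008, -0.0204, 0.1159]
orientation: [[-0.07, 0.998, 0.001], [0.998, 0.07, 0.002], [0.002, 0.001, -1.0]]
wrist_force: [-1.3, 8.1, 5.7]
grip_width: 0.0001
grip_force: 4.3
```

```bash
python3 - <<'E'
from h import *
look('side',['trigger_bulb','release_pad','jaw_face','button_face'])
E
```

```text
side trigger_bulb 0.85 [ 0.5028 -0.0375  0.1065]
side trigger_bulb 0.53 [0.4955 0.0335 0.0407]
side release_pad 0.69 [ 0.5101 -0.1294  0.0594]
side jaw_face 0.52 [0.5    0.0098 0.0605]
side button_face 0.46 [0.5003 0.0165 0.056 ]
```

Emit:
servo_tool --pt "0 -0.002 0 0 0 0" --pt "0 -0.004 0 0 0 0" --pt "0 -0.004 0 0 0 0"

```text
time: 12.65
position: [0.5009, -0.0231, 0.116]
orientation: [[-0.071, 0.997, 0.001], [0.997, 0.071, 0.004], [0.003, 0.001, -1.0]]
wrist_force: [-1.7, 11.9, 8.4]
grip_width: 0.0003
grip_force: 6.3
```

Emit:
servo_tool --pt "0 -0.0015 0 0 0 0" --pt "0 -0.003 0 0 0 0" --pt "0 -0.003 0 0 0 0"

```text
time: 13.02
position: [0.501, -0.0252, 0.1162]
orientation: [[-0.072, 0.997, 0.001], [0.997, 0.072, 0.005], [0.004, 0.001, -1.0]]
wrist_force: [-1.7, 16.2, 9.1]
grip_width: 0.0001
grip_force: 7.9
```

Emit:
servo_tool --pt "0 -0.0005 0 0 0 0" --pt "0 -0.0005 0 0 0 0"

```text
time: 13.28
position: [0.501, -0.0255, 0.1162]
orientation: [[-0.072, 0.997, 0.001], [0.997, 0.072, 0.005], [0.005, 0.001, -1.0]]
wrist_force: [-1.9, 16.6, 9.8]
grip_width: 0.0001
grip_force: 8.2
```

Emit:
servo_tool --pt "0 0 0 0 0 0"

```text
time: 13.4
position: [0.501, -0.0255, 0.1162]
orientation: [[-0.072, 0.997, 0.001], [0.997, 0.072, 0.005], [0.005, 0.001, -1.0]]
wrist_force: [-1.2, 15.6, 10.2]
grip_width: 0.0002
grip_force: 8.1
```

Emit:
servo_tool --pt "0 -0.0005 0 0 0 0" --pt "0 -0.001 0 0 0 0" --pt "0 -0.001 0 0 0 0"

```text
time: 13.78
position: [0.501, -0.0262, 0.1162]
orientation: [[-0.072, 0.997, 0.001], [0.997, 0.072, 0.005], [0.005, 0.001, -1.0]]
wrist_force: [-1.9, 16.8, 9.6]
grip_width: -0.0001
grip_force: 8.7
```

Emit:
servo_tool --pt "0 0 0 0 0 0"

```text
time: 13.9
position: [0.5011, -0.0262, 0.1162]
orientation: [[-0.072, 0.997, 0.001], [0.997, 0.072, 0.005], [0.005, 0.002, -1.0]]
wrist_force: [-2.8, 17.5, 9.3]
grip_width: -0.0003
grip_force: 8.7
```

Emit:
servo_tool --pt "0 -0.0006 0 0 0 0" --pt "0 -0.0006 0 0 0 0" --pt "0 -0.0006 0 0 0 0"

```text
time: 14.28
position: [0.5011, -0.0266, 0.1162]
orientation: [[-0.072, 0.997, 0.001], [0.997, 0.072, 0.005], [0.005, 0.002, -1.0]]
wrist_force: [-2.5, 18.0, 10.7]
grip_width: 0.0001
grip_force: 9.0
```

Emit:
servo_tool --pt "0 0 0 0 0 0"

```text
time: 14.4
position: [0.5011, -0.0266, 0.1162]
orientation: [[-0.072, 0.997, 0.001], [0.997, 0.072, 0.005], [0.005, 0.002, -1.0]]
wrist_force: [-1.9, 17.8, 9.5]
grip_width: -0.0002
grip_force: 9.0
```

```bash
python3 - <<'E'
from h import *
im,o=look('side',['trigger_bulb','release_pad','jaw_face','button_face','button'])
cv2.imwrite('pics/s3.png',cv2.resize(im['color'][160:320,200:380,::-1],None,fx=4,fy=3.7))
E
```

```text
side trigger_bulb 0.8 [ 0.5042 -0.0409  0.1074]
side release_pad 0.73 [ 0.5062 -0.1312  0.0599]
side release_pad 0.54 [0.4963 0.0072 0.0601]
side jaw_face 0.51 [0.5003 0.0088 0.0603]
side button_face 0.41 [0.4974 0.0173 0.0583]
side button 0.5 [0.5018 0.0155 0.0638]
```

View pics/s3.png

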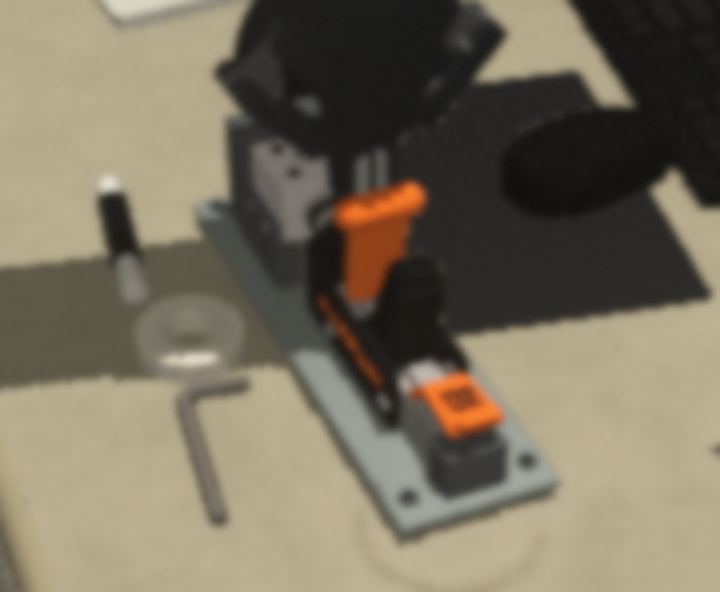

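Emit:
servo_tool --pt "0 0.02 0 0 0 0" --pt "0 0.04 0 0 0 0" --pt "0 0.055 0 0 0 0" --pt "0 0.055 0.05 0 0 0" --pt "0 0.055 0.09 0 0 0"

```text
time: 15.32
position: [0.5003, 0.024, 0.2066]
orientation: [[-0.069, 0.998, -0.0], [0.998, 0.069, -0.001], [-0.001, -0.0, -1.0]]
wrist_force: [0.4, 0.4, 0.2]
grip_width: -0.0001
grip_force: 0.0
```

Emit:
servo_tool --pt "0.001 -0.05 0 0 0 0" --pt "0.002 -0.11 0 0 0 0" --pt "0.005 -0.17 0 0 0 0" --pt "0.006 -0.22 0 0 0 0" --pt "0.006 -0.22 0 0 0 0"

```text
time: 15.95
position: [0.5049, -0.2007, 0.2055]
orientation: [[-0.062, 0.998, -0.0], [0.998, 0.062, -0.003], [-0.003, -0.0, -1.0]]
wrist_force: [-0.4, -0.4, 0.1]
grip_width: -0.0002
grip_force: 0.0
```

```bash
python3 - <<'E'
from h import *
L=['trigger_bulb','release_pad','jaw_face','button_face','button']
look('side',L)
im,o=look('wrist',L,'w2'); print(o['position'],o['wrist_force'])
E
```

```text
side trigger_bulb 0.94 [ 0.5029 -0.0103  0.1041]
side release_pad 0.81 [ 0.5093 -0.1329  0.0619]
side jaw_face 0.55 [0.502  0.007  0.0587]
wrist release_pad 0.77 [ 0.5063 -0.1308  0.0543]
[ 0.50651122 -0.19397424  0.20520675] [-0.72963155 -0.25061897 -0.28613003]
```

View pics/w2.png

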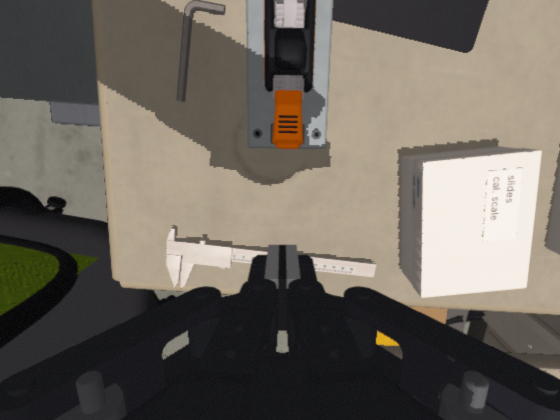

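Emit:
servo_tool --pt "0 0.05 0 0 0 0" --pt "0 0.065 -0.03 0 0 0" --pt "0 0.065 -0.08 0 0 0" --pt "0 0.065 -0.112 0 0 0" --pt "0 0.065 -0.112 0 0 0"

```text
time: 17.18
position: [0.5047, -0.13, 0.0916]
orientation: [[-0.07, 0.998, -0.004], [0.998, 0.07, -0.001], [-0.0, -0.004, -1.0]]
wrist_force: [-0.8, -0.5, 0.9]
grip_width: 0.0003
grip_force: 0.0
```

Emit:
servo_tool --pt "0 0 -0.004 0 0 0" --pt "0 0 -0.008 0 0 0" --pt "0 0 -0.011 0 0 0" --pt "0 0 -0.011 0 0 0"

```text
time: 17.68
position: [0.5064, -0.1302, 0.0825]
orientation: [[-0.07, 0.998, 0.0], [0.998, 0.07, 0.0], [0.0, 0.0, -1.0]]
wrist_force: [0.4, -0.3, -0.4]
grip_width: -0.0003
grip_force: 0.0
```

Tip at about 60 mm, just above the pad; press on.

Emit:
servo_tool --pt "0 0 -0.002 0 0 0" --pt "0 -0.001 -0.004 0 0 0" --pt "0 -0.001 -0.004 0 0 0"

```text
time: 18.05
position: [0.5066, -0.1317, 0.0785]
orientation: [[-0.07, 0.998, 0.001], [0.998, 0.07, -0.0], [-0.0, 0.001, -1.0]]
wrist_force: [0.5, -2.5, 5.2]
grip_width: 0.0002
grip_force: 2.2
```

Emit:
servo_tool --pt "0 -0.001 -0.002 0 0 0" --pt "0 -0.002 -0.003 0 0 0" --pt "0 -0.002 -0.003 0 0 0"

```text
time: 18.42
position: [0.5067, -0.1335, 0.0757]
orientation: [[-0.07, 0.998, 0.001], [0.998, 0.07, -0.0], [-0.0, 0.001, -1.0]]
wrist_force: [0.0, -1.5, 6.3]
grip_width: -0.0
grip_force: 2.9
```

Emit:
servo_tool --pt "0 -0.001 -0.001 0 0 0" --pt "0 -0.002 -0.0015 0 0 0" --pt "0 -0.002 -0.0015 0 0 0"

```text
time: 18.8
position: [0.5069, -0.1345, 0.0744]
orientation: [[-0.07, 0.998, 0.001], [0.998, 0.07, 0.001], [0.001, 0.001, -1.0]]
wrist_force: [-1.4, 1.5, 10.4]
grip_width: -0.0001
grip_force: 5.1
```

Emit:
servo_tool --pt "0 -0.002 0 0 0 0" --pt "0 -0.004 0 0 0 0" --pt "0 -0.006 0 0 0 0" --pt "0.0005 -0.006 0 0 0 0"

```text
time: 19.3
position: [0.5073, -0.1406, 0.0744]
orientation: [[-0.07, 0.998, 0.001], [0.998, 0.07, 0.001], [0.001, 0.001, -1.0]]
wrist_force: [-2.5, 2.0, 11.3]
grip_width: 0.0003
grip_force: 5.4
```

Emit:
servo_tool --pt "0 -0.002 0 0 0 0" --pt "0 -0.004 0 0 0 0" --pt "0 -0.006 0 0 0 0" --pt "0.0005 -0.008 0 0 0 0"

```text
time: 19.8
position: [0.5077, -0.1483, 0.0744]
orientation: [[-0.071, 0.998, 0.0], [0.998, 0.071, 0.002], [0.002, 0.001, -1.0]]
wrist_force: [-2.2, 3.0, 12.1]
grip_width: -0.0002
grip_force: 5.5
```

Emit:
servo_tool --pt "0 -0.002 0 0 0 0" --pt "0 -0.004 0 0 0 0" --pt "0 -0.004 0 0 0 0"

```text
time: 20.18
position: [0.5079, -0.1526, 0.0744]
orientation: [[-0.07, 0.998, 0.001], [0.998, 0.07, 0.001], [0.001, 0.001, -1.0]]
wrist_force: [-1.5, 1.6, 11.0]
grip_width: -0.0001
grip_force: 5.1
```

Emit:
servo_tool --pt "0 -0.002 0 0 0 0" --pt "0 -0.004 0 0 0 0" --pt "0 -0.004 0 0 0 0"

```text
time: 20.55
position: [0.508, -0.1566, 0.0745]
orientation: [[-0.07, 0.998, 0.001], [0.998, 0.07, 0.001], [0.001, 0.001, -1.0]]
wrist_force: [-1.0, 2.4, 10.6]
grip_width: 0.0003
grip_force: 4.8
```

```bash
python3 - <<'E'
from h import *
im,o=look('side',['trigger_bulb','release_pad','jaw_face','button_face','button'])
cv2.imwrite('pics/s4.png',cv2.resize(im['color'][160:320,200:380,::-1],None,fx=4,fy=3.7))
E
```

```text
side trigger_bulb 0.64 [ 0.4997 -0.0337  0.1037]
side release_pad 0.66 [ 0.509  -0.1576  0.0569]
side release_pad 0.51 [0.5019 0.016  0.0631]
side jaw_face 0.37 [ 0.4985 -0.0137  0.0597]
side button_face 0.38 [0.4965 0.0178 0.0572]
side button 0.44 [0.4984 0.0162 0.0635]
side button 0.24 [ 0.4996 -0.0125  0.0613]
```

View pics/s4.png

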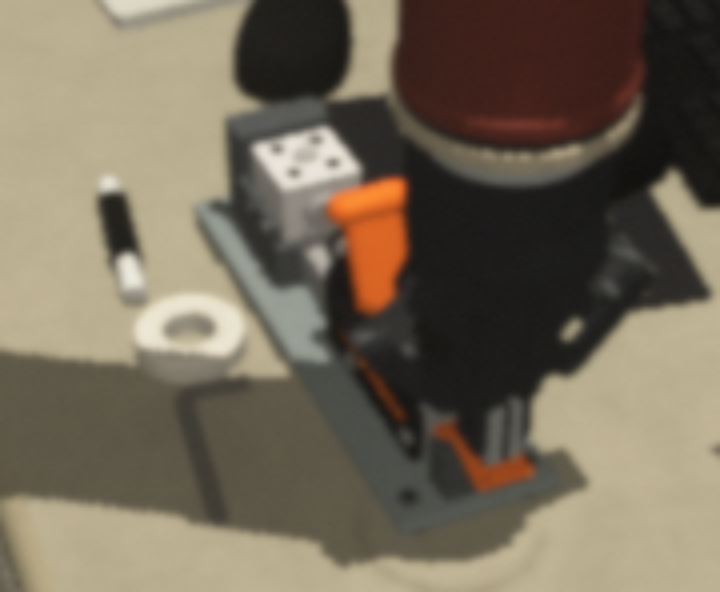

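Emit:
servo_tool --pt "0 -0.002 0 0 0 0" --pt "0 -0.004 0 0 0 0" --pt "0 -0.004 0 0 0 0"

```text
time: 21.22
position: [0.5081, -0.1602, 0.0743]
orientation: [[-0.071, 0.997, 0.001], [0.997, 0.071, 0.002], [0.001, 0.001, -1.0]]
wrist_force: [0.4, 2.9, 7.6]
grip_width: -0.0004
grip_force: 3.6
```

Emit:
servo_tool --pt "0 -0.001 0 0 0 0" --pt "0 -0.002 0 0 0 0" --pt "0 -0.002 0 0 0 0"

```text
time: 21.6
position: [0.508, -0.1621, 0.0741]
orientation: [[-0.071, 0.997, 0.001], [0.997, 0.071, 0.001], [0.001, 0.001, -1.0]]
wrist_force: [1.0, 4.2, 5.9]
grip_width: -0.0001
grip_force: 2.8
```

Emit:
servo_tool --pt "0 -0.001 -0.0005 0 0 0" --pt "0 -0.002 -0.0005 0 0 0" --pt "0 -0.002 -0.0005 0 0 0"

```text
time: 21.98
position: [0.5081, -0.1625, 0.0737]
orientation: [[-0.072, 0.997, 0.0], [0.997, 0.072, 0.004], [0.004, 0.001, -1.0]]
wrist_force: [-0.9, 8.5, 11.0]
grip_width: 0.0001
grip_force: 6.7
```

Emit:
servo_tool --pt "0 -0.001 0 0 0 0" --pt "0 -0.002 0 0 0 0" --pt "0 -0.002 0 0 0 0"

```text
time: 22.35
position: [0.5081, -0.1629, 0.0736]
orientation: [[-0.073, 0.997, -0.0], [0.997, 0.073, 0.006], [0.006, 0.0, -1.0]]
wrist_force: [-1.1, 14.0, 11.1]
grip_width: -0.0001
grip_force: 8.7
```

Emit:
servo_tool --pt "0 0.0015 0.002 0 0 0" --pt "0 0.002 0.006 0 0 0" --pt "0 0.002 0.02 0 0 0" --pt "0 0.002 0.06 0 0 0" --pt "0 0.002 0.11 0 0 0"

```text
time: 22.98
position: [0.5064, -0.1661, 0.1845]
orientation: [[-0.069, 0.998, -0.002], [0.998, 0.069, -0.001], [-0.001, -0.002, -1.0]]
wrist_force: [0.9, 0.3, 0.4]
grip_width: 0.0003
grip_force: 0.0
```

Emit:
servo_tool --pt "0 -0.05 0.03 0 0 0" --pt "0 -0.1 0.05 0 0 0" --pt "0 -0.1 0.05 0 0 0"

```text
time: 23.35
position: [0.5061, -0.271, 0.236]
orientation: [[-0.062, 0.998, 0.003], [0.998, 0.062, -0.004], [-0.004, 0.003, -1.0]]
wrist_force: [-0.4, -0.1, -0.1]
grip_width: -0.0002
grip_force: 0.0
```

```bash
python3 - <<'E'
from h import *
im,o=look('side',['trigger_bulb','release_pad','jaw_face','button_face','button','block'])
cv2.imwrite('pics/s5.png',cv2.resize(im['color'][160:320,200:380,::-1],None,fx=4,fy=3.7))
im,o=look('top',['trigger_bulb','release_pad','jaw_face','button_face','button'])
cv2.imwrite('pics/t5.png',cv2.resize(im['color'][180:290,190:390,::-1],None,fx=4,fy=4))
E
```

```text
side trigger_bulb 0.88 [ 0.5041 -0.0356  0.1034]
side release_pad 0.76 [ 0.5089 -0.1551  0.0594]
side jaw_face 0.53 [ 0.4988 -0.015   0.0625]
side button_face 0.49 [0.4988 0.0178 0.0601]
side button_face 0.39 [ 0.4227 -0.0724 -0.0013]
side button 0.43 [0.5035 0.0159 0.0621]
side block 0.86 [0.4984 0.0362 0.0426]
top trigger_bulb 0.63 [ 0.4983 -0.0436  0.1018]
top release_pad 0.84 [ 0.5079 -0.1563  0.0571]
top release_pad 0.37 [0.4986 0.0095 0.0603]
top jaw_face 0.53 [ 0.4996 -0.0175  0.0597]
top button_face 0.42 [0.4992 0.0098 0.0578]
top button 0.46 [0.4962 0.0144 0.0539]
```

View pics/s5.png

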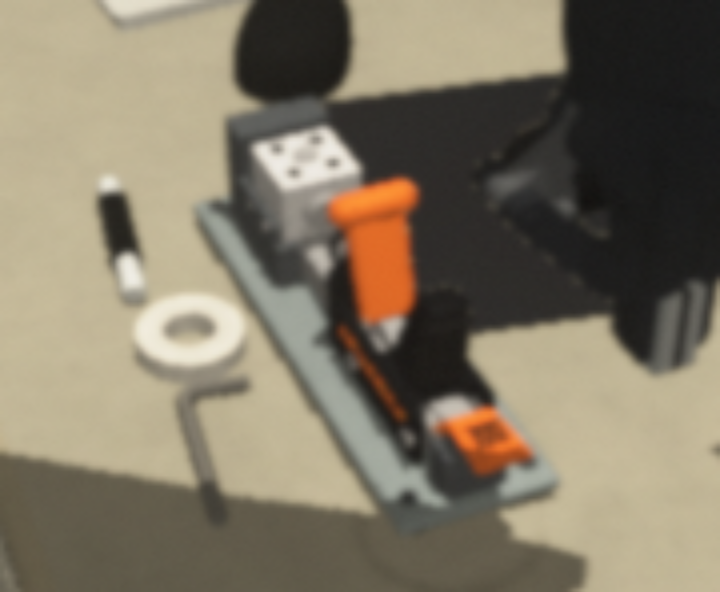

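View pics/t5.png

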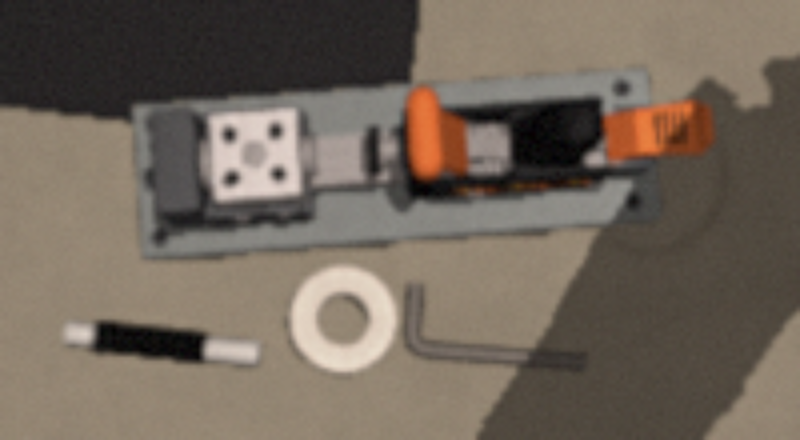

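```bash
python3 -c "
from bench import robot
print(robot.job_done())"
```

```text
the job is handed in; nothing more can be done
None
```

The job is handed in: the button is pressed home (trigger went hard, last pushed to about 18 N), the head is back at its rear stop, and the hand is clear of everything; the hand-in returned no verdict.

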